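# Load the sprung label roll and switch the feed over

### The arm

A 7-joint arm with a two-finger parallel gripper is mounted at the origin on the work surface. World frame = base frame: x ahead of the robot, y to its left, z up, the work surface at z = 0. Lengths are in m, angles in rad, forces in N, time in s.
With the tool pointing down it reaches from about 0.4 to 0.85 m from the base axis. Payload 10.4 kg.
Tool frame: the origin (TCP) lies at the very end of the fingers, on their centre line; the grasp point (between the pads) lies 19 mm behind it (r.pinch_z is the distance from the TCP to the grasp point, in m); z points along the fingers, y is the line along which they close (so a half turn about z gives the same grasp; the last joint's range is limited). The gripper opens to 87 mm and grips with 3 to 60 N. Pads are 19 mm wide; open, the fingers measure 117 mm over their backs; the gripper's body (75 mm by 190 mm) begins 51 mm behind the grasp point.
Start: joints at [-1.293, 0.332, -0.065, 1.46, 0.022, 1.35, -0.088], TCP at [0.185, 0.597, 0.223] pointing down, gripper open.
Joint ranges: [-2.6, 2.6], [-0.5, 2.12], [-1.47, 1.34], [0.16, 2.42], [-1.27, 4.41], [0.06, 2.06], [-2.6, 2.6]. Speed limits (rad/s): [2.22, 2.22, 2.79, 2.79, 3.14, 3.14, 3.14].

### API

Orientations are given as a unit quaternion [x, y, z, w].
In Python, from bench import r, camera gives the robot as it stands. The module is installed in compiled form; this text tells all that it offers.
- The arm moves only by the shell command python3 -m pendant 'ROWS' [FORCE]. ROWS is JSON, a list of rows, each an object with "dp": the shift along the tool's x, y, z as a fraction of full scale, a list of three; "rotation": the turn, a rotation vector about the tool's x, y, z as a fraction of full scale, a list of three; "jaw": the opening, from 0 (shut) to 1 (fully open). A call has 1 to 8 rows; each row is the pose to reach, as a shift and turn from the pose commanded when the call began, along the tool's axes at that moment, turning the shorter way round; what a row does not reach only later rows make up. Full scale, the value 1, is 0.15 m for a shift and 2 pi rad for a turn. A row lasts 1/8 s, in which the tool goes at most 62.5 mm and 10.7 degrees, less where a joint would pass 70% of its speed; a pose out of reach is approached as far as the arm can. A call with a number of a shift or a turn outside -1 to 1 is refused whole. A call with a gripper value outside its range is refused whole. The fingers move at their own pace and stop on an object; FORCE is the grip in N (left out, the last holds). Time passes only in rows, so rows that repeat a pose let the fingers close. It gives the time, the measured TCP pose, the force, the opening and the grip force at its end, in the units of the state.
- r.read_state(): the state, without advancing time (a new reading comes with each control period).
- camera(name): name is "side" or "top"; returns a dict with "image" (384x512x3 uint8, red, green, blue), "z_map" (384x512 float32, m along the optical axis (not along the pixel's ray), 0 where there is no reading), "mtx" (3x3 intrinsics, pixels), "T" (4x4, takes a point from camera to world coordinates). Camera axes: x right, y down, z forward; pixel columns grow to the right and rows downward; lengths in m; the calibration is good to about 2 mm. A picture is of the moment at which its call begins.
- r.close_job(): hands the job in; it is judged then, once.
The state is a dict: "time": time; "joint_positions": joint angles; "joint_vel": joint speeds; "joint_torque": joint torques, N m; "ee_pos": TCP position; "eef_rot": TCP orientation; "ft_force": force on the tool from outside, world axes, zero at the start; "torque": the same for the moment, N m; "width": finger opening in m; "grip_force": force on a finger pad.
Only numpy, scipy, OpenCV 4.12 (cv2) and the standard library are available. Lean on these libraries where they do the work, as an engineer would, in place of code of your own. Each camera call takes 0.05 s, during which the arm holds its last target. There are 200 camera calls.

### The job

Squeeze the sprung label-roll spindle shorter, put it between the two cheeks of the blue dispenser and let it spring out so that both its end pins sit home in the cheek pockets (either way round), and let go of it. Then move the dispenser's red-knobbed selector lever from rewind to its upright centre-off position, pause there for about two seconds so the motor stops, and push it on all the way over to feed. Do not disturb the jars, the spare roll or the bowl.

Things in the scene. Friction and masses are not known exactly. Their poses are not given: they have to be found in the camera images.
- spindle: Loose sprung label-roll spindle, about 0.28 kg, lying on the table. Its own y is its axis, 35 mm above the table; z is up at the start. Origin on the axis, midway between the flanges' outer faces when relaxed (70 mm apart; 44 mm fully squeezed). Length over the pins 158 mm relaxed, 132 mm squeezed. To shorten it, pinch the two flanges' outer faces from above, over the pins.
- flange_black (a point): Centre of the outer face (spindle -y) of the black fixed flange, 70 x 70 mm square, 6 mm thick. A white label roll 62 mm across and 30 mm wide is fixed to its inner face.
- flange_orange (a point): Centre of the outer face (spindle +y) of the orange sprung flange, 70 x 70 mm square, 6 mm thick. It and its pin slide together 26 mm towards the black flange against a spring: about 3 N to start, 9 N fully squeezed.
- pin_fixed (a point): Outer end of the steel pin of the black flange, on the axis. The pin is 12 mm in diameter and stands out 44 mm from the flange.
- pin_sprung (a point): Outer end of the steel pin of the orange flange, on the axis; 12 mm in diameter, 44 mm long, it slides with the flange.
- plunger (a joint): How far the sprung orange flange and pin are pushed in, m: 0 relaxed, 0.026 fully squeezed, about 0.002 when home in the dispenser.
- dispenser: Fixed label dispenser, blue base plate 130 (x) x 290 mm (y -185 to +105), 10 mm thick. Origin on the table midway between two grey cheeks: inner faces at y = -71 and +71 mm, 14 mm thick, 56 mm wide in x, tops at z = 105 mm, with an orange stripe over the pocket. Clear between them but for a roller and peel bar up to z = 39 mm at x = 43 to 65 mm. Pins home: axis at z = 70 mm.
- pocket_left (a point): Centre of the mouth of the pocket in the inner face of the cheek on the +y side: blind and rectangular with an orange floor, 7 mm deep, 24 mm wide in x, 28 mm high (z = 64 to 92 mm above the table).
- pocket_right (a point): The same pocket, facing it, in the cheek on the -y side.
- selector (a joint): Angle of the selector lever, rad: 0 = rewind, leaning 0.5 rad to the dispenser's -x side (red dot); 0.5 = centre off, upright (white dot); 1.0 = feed, leaning 0.5 rad to +x (green dot). It stays where it is left; about 2 N at the knob moves it.
- selector_tip (a point): Centre of the lever's red ball knob, 30 mm in diameter, on a 12 mm steel rod; it swings in the dispenser's x-z plane on a 100 mm radius about the pivot.
- selector_pivot (a point): Pivot of the selector lever, at dispenser x = 0, y = -140 mm, z = 32 mm, on a black switch block 90 x 60 mm whose top is 35 mm high.
- jar0: Bystander: black square jar, 60 mm square, 106 mm tall, loose; origin at the centre of its underside. Leave it alone.
- jar1: Bystander: black square jar, 60 mm square, 106 mm tall, loose; origin at the centre of its underside. Leave it alone.
- jar2: Bystander: black square jar, 60 mm square, 106 mm tall, loose; origin at the centre of its underside. Leave it alone.
- jar3: Bystander: black square jar, 60 mm square, 106 mm tall, loose; origin at the centre of its underside. Leave it alone.
- spare_roll: Bystander: spare white label roll standing on end, 100 mm in diameter, 60 mm high; origin at the centre of its underside. Leave it alone.
- bowl: Bystander: steel bowl, 120 mm across, 45 mm high; origin at the centre of its underside. Leave it alone.

How it is judged:
By the outcome, as a careful person would: the job done as asked, in the order asked, and still so for the second after the job is handed in, with the robot touching nothing.
It also fails if it takes over 61 s, if anything falls off the work surface, if the arm or the gripper's body presses on something with over 40 N, if the wrist force passes 120 N, or if a joint passes its speed limit or range.

## Working session

There is one attempt and no reset: what is moved stays moved. The work goes in short steps, Python scripts to look and compute and a shell command to move; the robot and the scene stay as the last step left them, time stands still between calls to the robot, and variables do not carry over. Pictures are saved under pics/ and viewed, at most 13 in all, crops included, and the job is handed in when it is done.

```bash
mkdir -p pics; cat > h.py <<'E'
import numpy as np, cv2
from bench import r, camera
def snap(n,tag):
    c=camera(n); np.savez(f'pics/{tag}.npz',**c); cv2.imwrite(f'pics/{tag}.png',cv2.resize(c['image'][:,:,::-1],(800,600))); return c
def w(c,u,v):
    z=c['z_map'][v,u]; K=c['mtx']; p=np.array([(u-K[0,2])/K[0,0]*z,(v-K[1,2])/K[1,1]*z,z,1]); return (c['T']@p)[:3]
E
python3 - <<'E'
from h import *
for n in('top','side'):
    c=snap(n,n+'0'); print(c['mtx'],c['T'].round(3))
s=r.read_state(); print(s['ee_pos'],s['eef_rot'],s['width'],r.pinch_z)
E
```

```text
[[452.46059333   0.         252.21445482]
 [  0.         452.46059333 182.66379017]
 [  0.           0.           1.        ]] [[-0.005 -0.985  0.175  0.272]
 [-1.     0.006  0.005 -0.012]
 [-0.006 -0.175 -0.985  1.646]
 [ 0.     0.     0.     1.   ]]
[[388.58860824   0.         254.33654212]
 [  0.         388.58860824 194.56488725]
 [  0.           0.           1.        ]] [[ 0.913 -0.194  0.358  0.109]
 [-0.406 -0.485  0.774 -1.001]
 [ 0.024 -0.853 -0.522  0.744]
 [ 0.     0.     0.     1.   ]]
[0.18507715 0.59660409 0.22181625] [ 1.49808925e-01  9.88714758e-01 -6.41247113e-04 -5.33522149e-05] 0.08693425340201447 0.0187
```

View pics/top0.png

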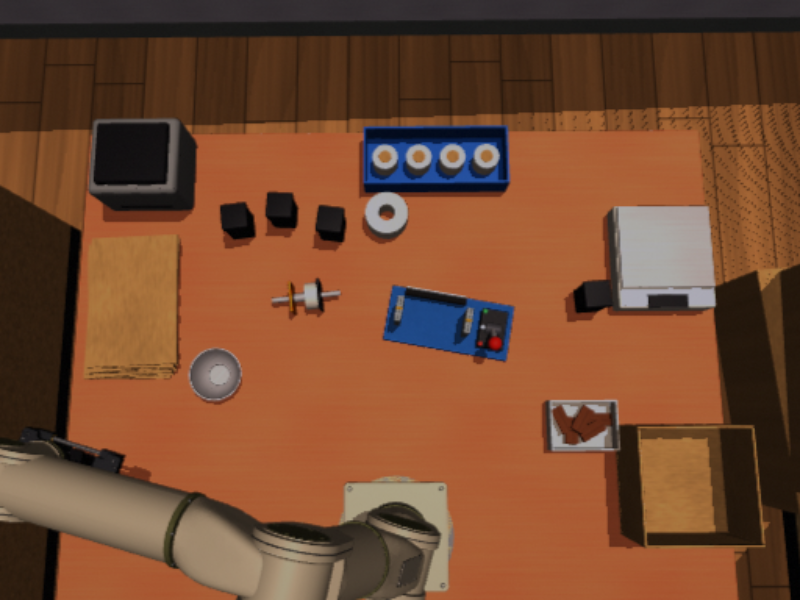

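View pics/side0.png

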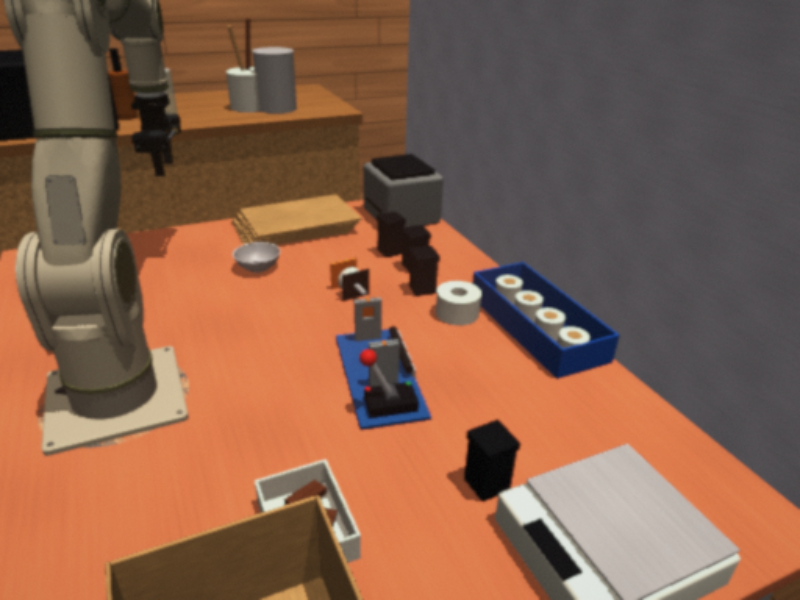

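The top view shows the spindle at about (308,297), orange end left, and the dispenser at about (449,322), knob at (495,343). The jars, spare roll and bowl are well clear. I'll enlarge this region.

```bash
python3 - <<'E'
import cv2
i=cv2.imread('pics/top0.png')
import numpy as np
c=np.load('pics/top0.npz')['image'][:,:,::-1]
a=cv2.resize(c[170:210,165:225],(798,532),interpolation=cv2.INTER_CUBIC); cv2.imwrite('pics/c1.png',a)
a=cv2.resize(c[175:235,240:335],(798,504),interpolation=cv2.INTER_CUBIC); cv2.imwrite('pics/c2.png',a)
E
```

```text
(no output)
```

View pics/c1.png

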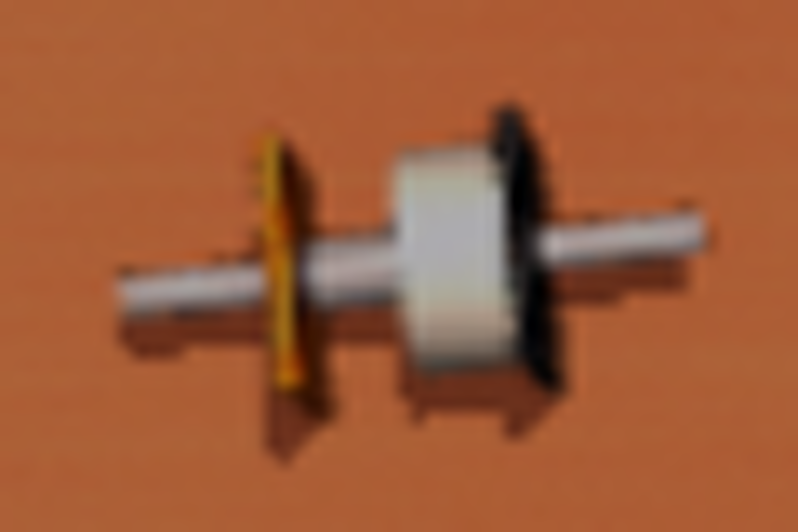

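View pics/c2.png

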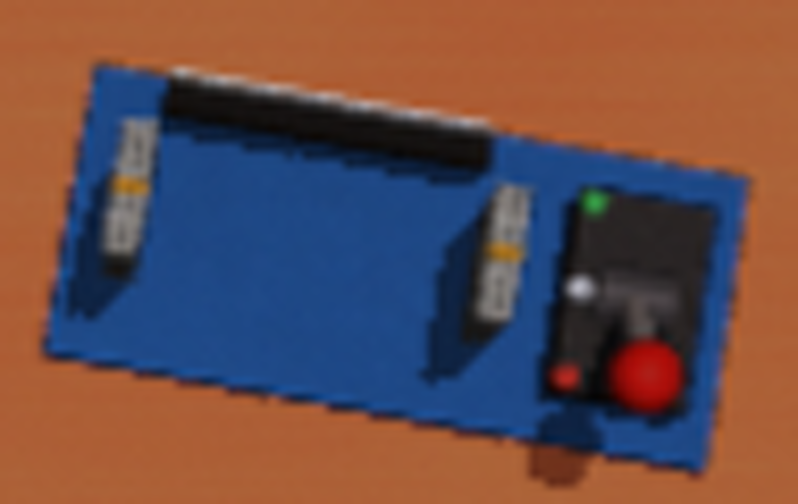

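Crop 1: spindle pin ends at (118,295) on the orange side and (706,231) on the black side. Crop 2: plate corners (98,65), (748,178), (703,472), (45,355), and orange stripes on the cheek tops at (131,186) and (505,251).

```bash
cat >> h.py <<'E'
def plane(c,u,v,h):
    K=c['mtx'];T=c['T'];d=T[:3,:3]@np.array([(u-K[0,2])/K[0,0],(v-K[1,2])/K[1,1],1]);o=T[:3,3];return o+d*(h-o[2])/d[2]
E
python3 - <<'E'
from h import *
c=np.load('pics/top0.npz')
q=lambda x,y,h,s,u0,v0:plane(c,(x+.5)/s-.5+u0,(y+.5)/s-.5+v0,h)
a=q(118,295,.035,13.3,165,170);b=q(706,231,.035,13.3,165,170)
fo=[q(268,135,.07,13.3,165,170),q(290,388,.07,13.3,165,170)]
d=a-b
print('spindle',a,b,(a+b)/2,np.linalg.norm(d),'yaw(y axis)',np.degrees(np.arctan2(-d[0],d[1])),fo)
P=[q(x,y,.01,8.4,240,175) for x,y in((98,65),(748,178),(703,472),(45,355))]
l=q(131,186,.105,8.4,240,175);rr=q(505,251,.105,8.4,240,175)
d=l-rr;print('cheeks',l,rr,(l+rr)/2,np.linalg.norm(d),np.degrees(np.arctan2(-d[0],d[1])))
# plate fit
M=np.array([[.065,.105],[.065,-.185],[-.065,-.185],[-.065,.105]]);W=np.array(P)[:,:2]
A=M-M.mean(0);B=W-W.mean(0);th=np.arctan2((A[:,0]*B[:,1]-A[:,1]*B[:,0]).sum(),(A*B).sum())
R=np.array([[np.cos(th),-np.sin(th)],[np.sin(th),np.cos(th)]]);t=W.mean(0)-R@M.mean(0)
print('plate',t,np.degrees(th),(W-(M@R.T+t)).round(4))
s=r.read_state()
from scipy.spatial.transform import Rotation as Ro
print(Ro.from_quat(s['eef_rot']).as_matrix().round(3))
E
```

```text
spindle [0.52679315 0.28143145 0.035     ] [0.54338328 0.12198821 0.035     ] [0.53508822 0.20170983 0.035     ] 0.16030402415098446 yaw(y axis) 5.940271222093966 [array([0.56418678, 0.23611455, 0.07      ]), array([0.49606904, 0.22887122, 0.07      ])]
cheeks [ 0.49660745 -0.01329911  0.105     ] [ 0.46886755 -0.1657442   0.105     ] [ 0.4827375  -0.08952166  0.105     ] 0.15494840529417456 -10.31307329654614
plate [ 0.48182267 -0.08926757] -10.426351497258914 [[-0.0008 -0.0015]
 [ 0.      0.0015]
 [ 0.0007  0.0016]
 [ 0.0001 -0.0016]]
[[-0.955  0.296 -0.   ]
 [ 0.296  0.955 -0.001]
 [-0.    -0.001 -1.   ]]
```

```bash
R='x'; python3 -m pendant '[{"dp":[-1,-0.6,0],"rotation":[0,0,0],"jaw":1},{"dp":[-1,-0.6,0],"rotation":[0,0,0],"jaw":1},{"dp":[-1,-0.6,0],"rotation":[0,0,0],"jaw":1},{"dp":[-1,-0.6,0],"rotation":[0,0,0],"jaw":1}]' 30
python3 -m pendant '[{"dp":[-1,-0.6,0],"rotation":[0,0,0],"jaw":1},{"dp":[-1,-0.6,0],"rotation":[0,0,0],"jaw":1},{"dp":[-1,-0.6,0],"rotation":[0,0,0],"jaw":1},{"dp":[-1,-0.6,0],"rotation":[0,0,0],"jaw":1}]'
python3 -m pendant '[{"dp":[-1,-0.62,0],"rotation":[0,0,-0.064],"jaw":1},{"dp":[-1,-0.62,0],"rotation":[0,0,-0.064],"jaw":1},{"dp":[-1,-0.62,0],"rotation":[0,0,-0.064],"jaw":1},{"dp":[-1,-0.62,0],"rotation":[0,0,-0.064],"jaw":1},{"dp":[-1,-0.62,0],"rotation":[0,0,-0.064],"jaw":1}]'
cat >> h.py <<'E'
from scipy.spatial.transform import Rotation as Ro
def to(x,y,z,yaw):
    "shift & turn (in move units) to TCP x,y,z, tool y at yaw deg from world y, pointing down"
    s=r.read_state(); R=Ro.from_quat(s['eef_rot']); a=np.radians(yaw); yy=np.array([-np.sin(a),np.cos(a),0]); zz=np.array([0,0,-1.])
    G=np.c_[np.cross(yy,zz),yy,zz]
    print('t',s['time'],'pos',np.round(s['ee_pos'],4),'w',round(s['width'],4),'F',np.round(s['ft_force'],1),'grip',s['grip_force'])
    print('dp',(R.inv().apply(np.array([x,y,z])-s['ee_pos'])/.15).round(3),'rot',((R.inv()*Ro.from_matrix(G)).as_rotvec()/2/np.pi).round(4))
E
python3 -c "
from h import *
to(.5351,.2017,.13,5.94)"
```

```text
time: 0.6
ee_pos: [0.3054, 0.4632, 0.2226]
eef_rot: [0.153, 0.988, -0.0, 0.001]
ft_force: [-0.4, 0.3, -0.7]
width: 0.0869
grip_force: 0.0
time: 1.1
ee_pos: [0.4208, 0.3332, 0.2224]
eef_rot: [0.153, 0.988, -0.0, 0.0]
ft_force: [-0.5, 0.2, -0.4]
width: 0.0869
grip_force: 0.0
time: 1.72
ee_pos: [0.5335, 0.2044, 0.2221]
eef_rot: [-0.051, 0.999, 0.0, -0.0]
ft_force: [-0.2, -0.2, 0.3]
width: 0.0871
grip_force: 0.0
t 1.725 pos [0.5335 0.2044 0.2221] w 0.0871 F [-0.2 -0.2  0.3] grip 0.0
dp [-0.01  -0.019  0.614] rot [ 0.0001 -0.0001 -0.0002]
```

```bash
python3 -m pendant '[{"dp":[-0.01,-0.019,0.4],"rotation":[0,0,0],"jaw":1},{"dp":[-0.01,-0.019,0.8],"rotation":[0,0,0],"jaw":1},{"dp":[-0.01,-0.019,0.8],"rotation":[0,0,0],"jaw":1},{"dp":[-0.01,-0.019,0.8],"rotation":[0,0,0],"jaw":1}]'
python3 - <<'E'
from h import *
to(.5351,.2017,.047,5.94)
ims=[]
for n,p in(('top',(.535,.2,.06)),('side',(.535,.2,.06))):
    c=camera(n);q=np.linalg.inv(c['T'])@np.r_[p,1];u,v=(c['mtx']@(q[:3]/q[2]))[:2].astype(int)
    ims.append(cv2.resize(c['image'][v-28:v+28,u-35:u+35,::-1],(400,320),interpolation=cv2.INTER_CUBIC))
cv2.imwrite('pics/d1.png',np.hstack(ims))
E
```

```text
time: 2.22
ee_pos: [0.5364, 0.202, 0.1048]
eef_rot: [-0.051, 0.999, 0.001, 0.001]
ft_force: [0.9, -0.2, 0.0]
width: 0.0869
grip_force: 0.0
t 2.225 pos [0.5364 0.202  0.1048] w 0.0869 F [ 0.9 -0.2  0. ] grip 0.0
dp [ 0.01  -0.002  0.386] rot [ 0.0002  0.0003 -0.0001]
```

View pics/d1.png

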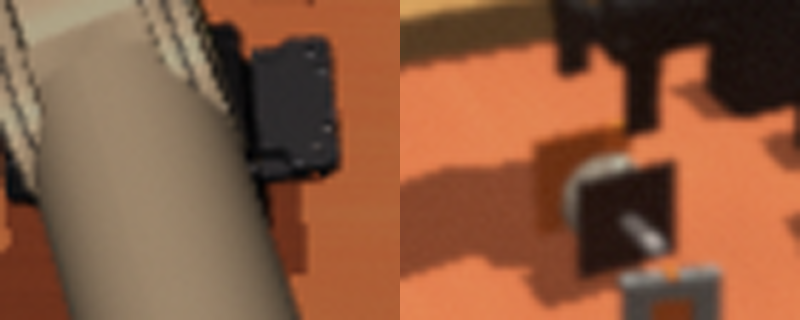

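The side half shows the near finger (640,130) above and just outside the black flange (625,220), so the fingers straddle the spindle. I'll descend.

```bash
python3 -m pendant '[{"dp":[0.01,0,0.2],"rotation":[0,0,0],"jaw":1},{"dp":[0.01,0,0.3],"rotation":[0,0,0],"jaw":1},{"dp":[0.01,0,0.38],"rotation":[0,0,0],"jaw":1},{"dp":[0.01,0,0.38],"rotation":[0,0,0],"jaw":1}]'
python3 -m pendant '[{"dp":[0,0,0],"rotation":[0,0,0],"jaw":0.8},{"dp":[0,0,0],"rotation":[0,0,0],"jaw":0.7},{"dp":[0,0,0],"rotation":[0,0,0],"jaw":0.6},{"dp":[0,0,0],"rotation":[0,0,0],"jaw":0.5},{"dp":[0,0,0],"rotation":[0,0,0],"jaw":0.4},{"dp":[0,0,0],"rotation":[0,0,0],"jaw":0.4},{"dp":[0,0,0],"rotation":[0,0,0],"jaw":0.4},{"dp":[0,0,0],"rotation":[0,0,0],"jaw":0.4}]' 30
python3 - <<'E'
from h import *
to(.5351,.2017,.047,5.94)
E
```

```text
time: 2.82
ee_pos: [0.5343, 0.2, 0.0454]
eef_rot: [-0.051, 0.999, -0.0, -0.0]
ft_force: [0.2, 0.0, 0.1]
width: 0.0871
grip_force: 0.0
time: 3.82
ee_pos: [0.535, 0.2004, 0.0463]
eef_rot: [-0.051, 0.999, 0.0, 0.001]
ft_force: [-0.1, 1.2, 5.8]
width: 0.0435
grip_force: 30.0
t 3.825 pos [0.535  0.2004 0.0463] w 0.0435 F [-0.1  1.2  5.8] grip 29.99133511679247
dp [-0.002  0.008 -0.005] rot [ 0.0001  0.0002 -0.0004]
```

```bash
python3 -m pendant '[{"dp":[0,0,-0.1],"rotation":[0,0,0],"jaw":0.4},{"dp":[0,0,-0.3],"rotation":[0,0,0],"jaw":0.4},{"dp":[0,0,-0.5],"rotation":[0,0,0],"jaw":0.4},{"dp":[0,0,-0.7],"rotation":[0,0,0],"jaw":0.4},{"dp":[0,0,-0.85],"rotation":[0,0,0],"jaw":0.4},{"dp":[0,0,-0.9],"rotation":[0,0,0],"jaw":0.4},{"dp":[0,0,-0.9],"rotation":[0,0,0],"jaw":0.4}]'
python3 - <<'E'
from h import *
to(.4823,-.0894,.19,-10.4)
c=camera('side');p=(.535,.2,.17)
q=np.linalg.inv(c['T'])@np.r_[p,1];u,v=(c['mtx']@(q[:3]/q[2]))[:2].astype(int)
cv2.imwrite('pics/d2.png',cv2.resize(c['image'][v-40:v+40,u-50:u+50,::-1],(600,480),interpolation=cv2.INTER_CUBIC))
E
```

```text
time: 4.7
ee_pos: [0.5342, 0.1999, 0.1805]
eef_rot: [-0.051, 0.999, -0.0, -0.0]
ft_force: [0.4, -0.2, -2.9]
width: 0.0434
grip_force: 30.0
t 4.7 pos [0.5342 0.1999 0.1805] w 0.0434 F [ 0.4 -0.2 -2.9] grip 29.984924986492842
dp [ 0.539 -1.884 -0.063] rot [-0.    -0.     0.045]
```

View pics/d2.png

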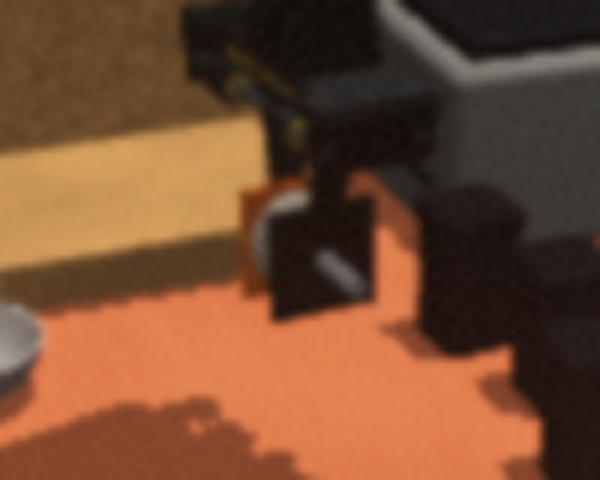

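The spindle is held level and squeezed, with the black flange at (325,245) and its pin end at (360,290). Next I'll carry it over the dispenser.

```bash
python3 -m pendant '[{"dp":[0.06,-0.2,-0.06],"rotation":[0,0,0],"jaw":0.4},{"dp":[0.15,-0.5,-0.06],"rotation":[0,0,0],"jaw":0.4},{"dp":[0.24,-0.8,-0.06],"rotation":[0,0,0],"jaw":0.4},{"dp":[0.27,-0.94,-0.06],"rotation":[0,0,0],"jaw":0.4},{"dp":[0.27,-0.94,-0.06],"rotation":[0,0,0],"jaw":0.4}]'
python3 -m pendant '[{"dp":[0.06,-0.2,0],"rotation":[0,0,0.01],"jaw":0.4},{"dp":[0.15,-0.5,0],"rotation":[0,0,0.025],"jaw":0.4},{"dp":[0.24,-0.8,0],"rotation":[0,0,0.04],"jaw":0.4},{"dp":[0.27,-0.94,0],"rotation":[0,0,0.0452],"jaw":0.4},{"dp":[0.27,-0.94,0],"rotation":[0,0,0.0452],"jaw":0.4},{"dp":[0.27,-0.94,0],"rotation":[0,0,0.0452],"jaw":0.4}]'
python3 - <<'E'
from h import *
to(.4823,-.0894,.12,-10.4)
c=camera('side');p=(.48,-.09,.1)
q=np.linalg.inv(c['T'])@np.r_[p,1];u,v=(c['mtx']@(q[:3]/q[2]))[:2].astype(int)
cv2.imwrite('pics/d3.png',cv2.resize(c['image'][v-60:v+60,u-75:u+75,::-1],(750,600),interpolation=cv2.INTER_CUBIC))
E
```

```text
time: 5.38
ee_pos: [0.5077, 0.0537, 0.1887]
eef_rot: [-0.049, 0.999, -0.0, -0.001]
ft_force: [0.6, -0.0, -2.7]
width: 0.0437
grip_force: 30.0
time: 6.12
ee_pos: [0.4826, -0.0871, 0.1893]
eef_rot: [0.09, 0.996, 0.0, -0.0]
ft_force: [0.2, 0.5, -2.6]
width: 0.0436
grip_force: 30.0
t 6.125 pos [ 0.4826 -0.0871  0.1893] w 0.0436 F [ 0.2  0.5 -2.6] grip 29.98511977493763
dp [-0.001 -0.015  0.462] rot [ 0.0001 -0.0001  0.0002]
```

View pics/d3.png

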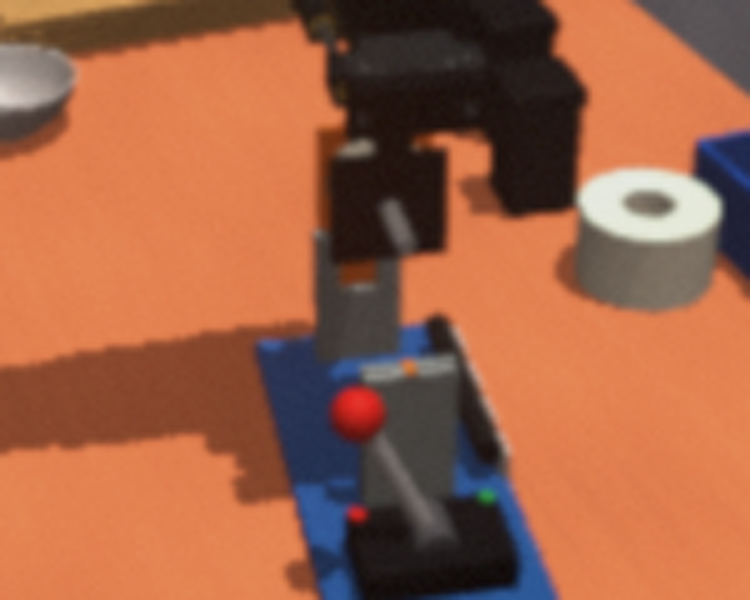

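The pin end (405,245) sits directly above the near cheek's stripe (409,367), so it is aligned. I'll lower to just above the cheeks, then recheck.

```bash
python3 -m pendant '[{"dp":[0,-0.015,0.15],"rotation":[0,0,0],"jaw":0.4},{"dp":[0,-0.015,0.3],"rotation":[0,0,0],"jaw":0.4},{"dp":[0,-0.015,0.4],"rotation":[0,0,0],"jaw":0.4},{"dp":[0,-0.015,0.4],"rotation":[0,0,0],"jaw":0.4},{"dp":[0,-0.015,0.4],"rotation":[0,0,0],"jaw":0.4}]'
python3 - <<'E'
from h import *
to(.4823,-.0894,.086,-10.4)
ims=[]
for n,h,w_ in(('top',35,45),('side',35,45)):
    c=camera(n);q=np.linalg.inv(c['T'])@np.array([.48,-.09,.1,1]);u,v=(c['mtx']@(q[:3]/q[2]))[:2].astype(int)
    ims.append(cv2.resize(c['image'][v-h:v+h,u-w_:u+w_,::-1],(400,311),interpolation=cv2.INTER_CUBIC))
cv2.imwrite('pics/d4.png',cv2.resize(np.hstack(ims),(800,311)))
E
```

```text
time: 6.8
ee_pos: [0.4825, -0.0907, 0.1302]
eef_rot: [0.091, 0.996, 0.0, 0.0]
ft_force: [0.1, -0.2, -3.2]
width: 0.0437
grip_force: 30.0
t 6.8 pos [ 0.4825 -0.0907  0.1302] w 0.0437 F [ 0.1 -0.2 -3.2] grip 29.98501190682873
dp [0.003 0.008 0.295] rot [ 0.      0.0001 -0.0001]
```

View pics/d4.png

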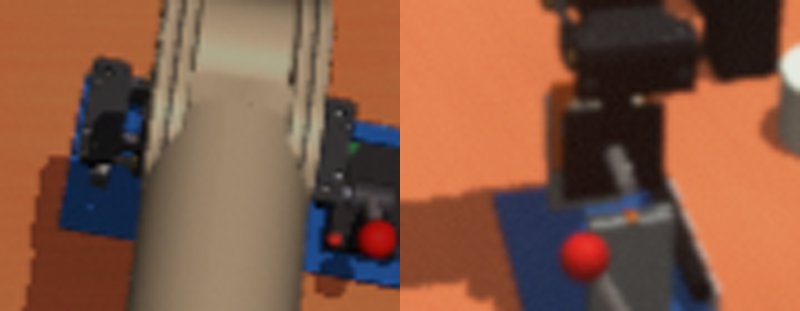

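The near pin end (628,185) is just inside and above the near cheek's stripe (630,215). I'll lower it between the cheeks.

```bash
python3 -m pendant '[{"dp":[0,0.006,0.05],"rotation":[0,0,0],"jaw":0.4},{"dp":[0,0.006,0.1],"rotation":[0,0,0],"jaw":0.4},{"dp":[0,0.006,0.16],"rotation":[0,0,0],"jaw":0.4},{"dp":[0,0.006,0.16],"rotation":[0,0,0],"jaw":0.4}]'
python3 -m pendant '[{"dp":[0,0,0.05],"rotation":[0,0,0],"jaw":0.4},{"dp":[0,0,0.1],"rotation":[0,0,0],"jaw":0.4},{"dp":[0,0,0.135],"rotation":[0,0,0],"jaw":0.4},{"dp":[0,0,0.135],"rotation":[0,0,0],"jaw":0.4},{"dp":[0,0,0.135],"rotation":[0,0,0],"jaw":0.4}]'
python3 -c "
from h import *
to(.4823,-.0894,.085,-10.4)"
```

```text
time: 7.4
ee_pos: [0.4814, -0.09, 0.1045]
eef_rot: [0.091, 0.996, -0.0, -0.001]
ft_force: [-0.0, 0.3, -1.7]
width: 0.0437
grip_force: 30.0
time: 8.02
ee_pos: [0.4822, -0.09, 0.0854]
eef_rot: [0.091, 0.996, 0.0, 0.0]
ft_force: [-1.0, -0.9, -2.0]
width: 0.0435
grip_force: 30.0
t 8.025 pos [ 0.4822 -0.09    0.0854] w 0.0435 F [-1.  -0.9 -2. ] grip 29.98511430574581
dp [-0.     0.004  0.003] rot [ 0.      0.     -0.0002]
```

```bash
python3 -m pendant '[{"dp":[0,0,0],"rotation":[0,0,0],"jaw":0.55},{"dp":[0,0,0],"rotation":[0,0,0],"jaw":0.6},{"dp":[0,0,0],"rotation":[0,0,0],"jaw":0.65},{"dp":[0,0,0],"rotation":[0,0,0],"jaw":0.7},{"dp":[0,0,0],"rotation":[0,0,0],"jaw":0.74},{"dp":[0,0,0],"rotation":[0,0,0],"jaw":0.74}]'
python3 -c "
from h import *
to(.4823,-.0894,.085,-10.4)"
python3 -m pendant '[{"dp":[0,0,0],"rotation":[0,0,0],"jaw":0.78},{"dp":[0,0,0],"rotation":[0,0,0],"jaw":0.82},{"dp":[0,0,0],"rotation":[0,0,0],"jaw":0.9},{"dp":[0,0,0],"rotation":[0,0,0],"jaw":1},{"dp":[0,0,0],"rotation":[0,0,0],"jaw":1},{"dp":[0,0,0],"rotation":[0,0,0],"jaw":1}]'
python3 -m pendant '[{"dp":[0,0,-0.1],"rotation":[0,0,0],"jaw":1},{"dp":[0,0,-0.2],"rotation":[0,0,0],"jaw":1},{"dp":[0,0,-0.4],"rotation":[0,0,0],"jaw":1},{"dp":[0,0,-0.7],"rotation":[0,0,0],"jaw":1},{"dp":[0,0,-1],"rotation":[0,0,0],"jaw":1},{"dp":[0,0,-1],"rotation":[0,0,0],"jaw":1}]'
```

```text
time: 8.78
ee_pos: [0.4823, -0.0895, 0.0854]
eef_rot: [0.091, 0.996, 0.0, 0.0]
ft_force: [0.2, 3.5, -1.9]
width: 0.0637
grip_force: 2.9
t 8.775 pos [ 0.4823 -0.0895  0.0854] w 0.0637 F [ 0.2  3.5 -1.9] grip 2.8811870793833805
dp [-0.     0.001  0.003] rot [ 0.0001  0.     -0.0001]
time: 9.52
ee_pos: [0.482, -0.0903, 0.0853]
eef_rot: [0.091, 0.996, -0.0, 0.0]
ft_force: [0.2, 0.3, -0.3]
width: 0.0865
grip_force: 0.0
time: 10.28
ee_pos: [0.4839, -0.0904, 0.2398]
eef_rot: [0.091, 0.996, 0.001, 0.004]
ft_force: [0.1, -0.2, -1.3]
width: 0.0871
grip_force: 0.0
```

```bash
python3 - <<'E'
from h import *
def loc(x,y): return np.array([.4823+.9836*x+.1805*y,-.0894-.1805*x+.9836*y])
print(loc(-.09,-.14)); to(*loc(-.09,-.14),.24,-10.4)
c=camera('side');q=np.linalg.inv(c['T'])@np.array([.48,-.1,.07,1]);u,v=(c['mtx']@(q[:3]/q[2]))[:2].astype(int)
cv2.imwrite('pics/d5.png',cv2.resize(c['image'][v-40:v+40,u-50:u+50,::-1],(750,600),interpolation=cv2.INTER_CUBIC))
E
```

```text
[ 0.368506 -0.210859]
t 10.275 pos [ 0.4839 -0.0904  0.2398] w 0.0871 F [ 0.1 -0.2 -1.3] grip 0.0
dp [ 0.61  -0.93  -0.008] rot [ 0.0003  0.0011 -0.0002]
```

View pics/d5.png

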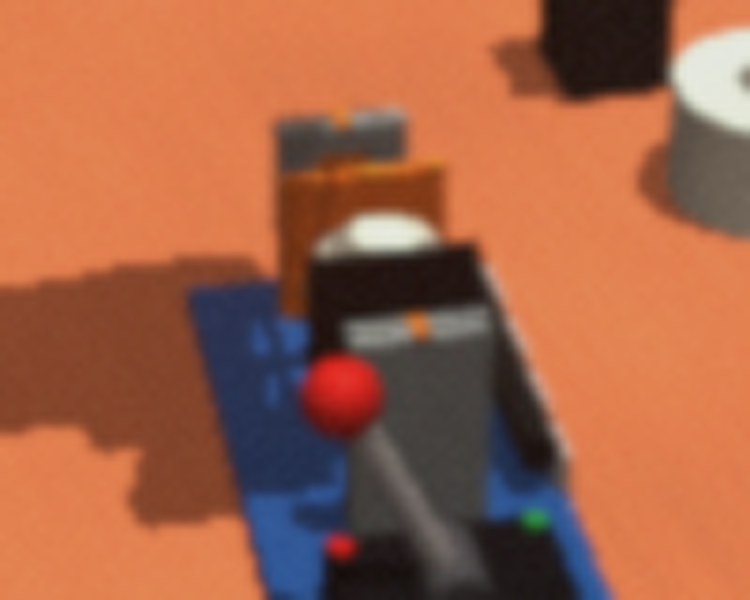

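The spindle sits between the cheeks: the orange flange (365,220) is behind and the black flange (400,290) is at the near cheek. I'll move to the lever's -x side, close the jaw, and check flange heights by depth.

```bash
python3 -m pendant '[{"dp":[0.61,-0.93,0],"rotation":[0,0,0],"jaw":0},{"dp":[0.61,-0.93,0],"rotation":[0,0,0],"jaw":0},{"dp":[0.61,-0.93,0],"rotation":[0,0,0],"jaw":0},{"dp":[0.61,-0.93,0],"rotation":[0,0,0],"jaw":0},{"dp":[0.61,-0.93,0],"rotation":[0,0,0],"jaw":0}]' 20
python3 - <<'E'
from h import *
to(.3685,-.2109,.11,-10.4)
c=snap('top','t2'); 
R=np.array([[.9836,.1805],[-.1805,.9836]])
v,u=np.mgrid[0:384,0:512]; z=c['z_map'];K=c['mtx']
P=np.stack([(u-K[0,2])/K[0,0]*z,(v-K[1,2])/K[1,1]*z,z],-1)@c['T'][:3,:3].T+c['T'][:3,3]
L=(P[...,:2]-[.4823,-.0894])@R
m=(abs(L[...,0])<.034)&(abs(L[...,1])<.09)&(P[...,2]>.03)
for y in np.arange(-.09,.091,.006):
    k=m&(abs(L[...,1]-y)<.003)
    if k.any(): print(round(y,3),k.sum(),np.percentile(P[...,2][k],[10,50,95]).round(4),L[...,0][k].min().round(3),L[...,0][k].max().round(3))
cv2.imwrite('pics/d6.png',cv2.resize(c['image'][175:235,240:335,::-1],(798,504),interpolation=cv2.INTER_CUBIC))
E
```

```text
time: 10.95
ee_pos: [0.3669, -0.2099, 0.235]
eef_rot: [0.091, 0.996, 0.0, -0.0]
ft_force: [0.6, -0.2, 0.3]
width: 0.0447
grip_force: 0.0
t 10.95 pos [ 0.3669 -0.2099  0.235 ] w 0.0447 F [ 0.6 -0.2  0.3] grip 0.0
dp [-0.012 -0.005  0.833] rot [ 0.0001 -0.0001 -0.0001]
-0.084 21 [0.1013 0.1048 0.1093] -0.022 0.027
-0.078 22 [0.1    0.1045 0.1101] -0.022 0.027
-0.072 36 [0.0499 0.0997 0.1095] -0.02 0.029
-0.066 5 [0.0774 0.0779 0.0793] -0.004 0.004
-0.06 7 [0.076  0.0768 0.0813] -0.005 0.007
-0.054 6 [0.075  0.0779 0.0836] -0.002 0.005
-0.048 6 [0.0726 0.0758 0.0813] -0.003 0.005
-0.042 5 [0.0739 0.0761 0.079 ] -0.004 0.007
-0.036 12 [0.0775 0.1068 0.112 ] -0.027 0.022
-0.03 40 [0.0931 0.1062 0.1131] -0.034 0.033
-0.024 31 [0.0841 0.1007 0.1071] -0.03 0.028
-0.018 31 [0.0831 0.0959 0.108 ] -0.029 0.03
-0.012 30 [0.0897 0.1001 0.1085] -0.028 0.028
-0.006 30 [0.0881 0.1012 0.1077] -0.029 0.027
0.0 28 [0.0792 0.096  0.1076] -0.029 0.025
0.006 10 [0.0778 0.0822 0.0892] -0.009 0.008
0.012 9 [0.0778 0.0826 0.0904] -0.008 0.007
0.018 10 [0.0779 0.0798 0.0857] -0.008 0.01
0.024 10 [0.0739 0.0833 0.0878] -0.009 0.009
0.03 33 [0.0987 0.1066 0.1144] -0.034 0.033
0.036 10 [0.073  0.0782 0.1081] -0.032 0.024
0.042 6 [0.071  0.0753 0.0844] -0.005 0.007
0.048 7 [0.0703 0.0741 0.0813] -0.004 0.005
0.054 5 [0.0768 0.0784 0.0807] -0.004 0.004
0.06 6 [0.0737 0.0767 0.0843] -0.005 0.006
0.066 7 [0.0747 0.0766 0.0839] -0.005 0.006
0.072 33 [0.056  0.1029 0.1078] -0.027 0.029
0.078 32 [0.0864 0.1028 0.1094] -0.027 0.028
0.084 19 [0.0964 0.1043 0.1102] -0.027 0.027
```

View pics/d6.png

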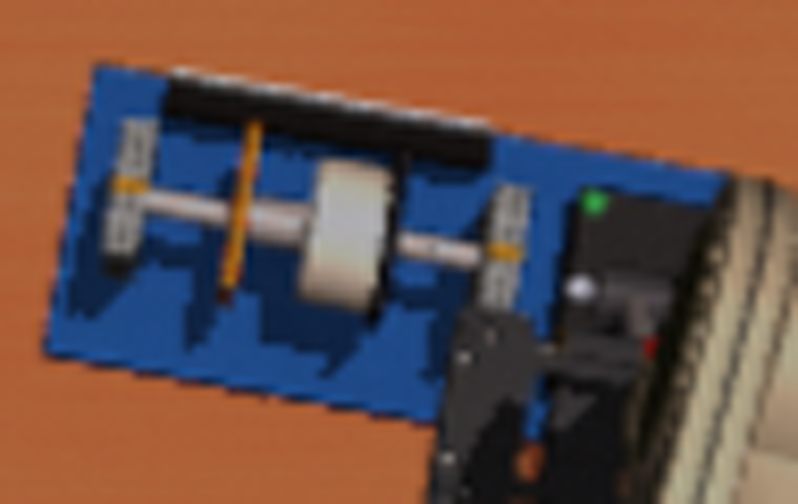

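Both pins (170,205 and 445,248) reach into the cheeks. Pin tops are at about 76 mm and the axis is centred, so the spindle is home. Now I'll descend next to the knob and push.

```bash
python3 -m pendant '[{"dp":[0,0,0],"rotation":[0,0,0],"jaw":0},{"dp":[0,0,0],"rotation":[0,0,0],"jaw":0},{"dp":[0,0,0],"rotation":[0,0,0],"jaw":0},{"dp":[0,0,0.3],"rotation":[0,0,0],"jaw":0},{"dp":[0,0,0.6],"rotation":[0,0,0],"jaw":0},{"dp":[0,0,0.82],"rotation":[0,0,0],"jaw":0},{"dp":[0,0,0.82],"rotation":[0,0,0],"jaw":0},{"dp":[0,0,0.82],"rotation":[0,0,0],"jaw":0}]'
python3 - <<'E'
from h import *
def loc(x,y): return np.array([.4823+.9836*x+.1805*y,-.0894-.1805*x+.9836*y])
to(*loc(-.0245,-.14),.113,-10.4)
E
```

```text
time: 12.0
ee_pos: [0.3674, -0.2109, 0.1135]
eef_rot: [0.091, 0.996, -0.0, 0.001]
ft_force: [-0.6, -0.1, -0.3]
width: 0.0005
grip_force: 0.0
t 12.0 pos [ 0.3674 -0.2109  0.1135] w 0.0005 F [-0.6 -0.1 -0.3] grip 0.0
dp [-0.444  0.002  0.004] rot [-0.      0.0002 -0.0002]
```

```bash
python3 -m pendant '[{"dp":[-0.07,0,0],"rotation":[0,0,0],"jaw":0},{"dp":[-0.14,0,0],"rotation":[0,0,0],"jaw":0},{"dp":[-0.2,0,0],"rotation":[0,0,0],"jaw":0},{"dp":[-0.25,0,0],"rotation":[0,0,0],"jaw":0},{"dp":[-0.3,0,0],"rotation":[0,0,0],"jaw":0},{"dp":[-0.35,0,0],"rotation":[0,0,0],"jaw":0},{"dp":[-0.35,0,0],"rotation":[0,0,0],"jaw":0}]'
cat >> h.py <<'E'
def loc(x,y): return np.array([.4823+.9836*x+.1805*y,-.0894-.1805*x+.9836*y])
def knob():
    c=camera('side'); im=c['image'].astype(int); m=((im[...,0]>120)&(im[...,1]<45)&(im[...,2]<55)).astype(np.uint8)
    n,lab,st,ce=cv2.connectedComponentsWithStats(m); i=1+np.argmax(st[1:,4]); (u,v),rad=cv2.minEnclosingCircle(np.argwhere(lab==i)[:,::-1].astype(np.float32))
    # ray meets the lever's plane (dispenser y=-0.14)
    K=c['mtx'];T=c['T'];d=T[:3,:3]@[(u-K[0,2])/K[0,0],(v-K[1,2])/K[1,1],1];o=T[:3,3]
    nrm=np.array([.1805,.9836,0]);p0=np.r_[loc(0,-.14),0];X=o+d*((p0-o)@nrm)/(d@nrm)
    lx=(X-p0)@np.array([.9836,-.1805,0]); print('knob px',u,v,rad,st[i,4],'X',X.round(4),'lx',lx.round(4),'ang',round(.5+np.arctan2(lx,X[2]-.032),3))
    return c
E
python3 - <<'E'
from h import *
c=knob(); s=r.read_state()
to(*loc(-.0245,-.14),.113,-10.4)
E
```

```text
time: 12.88
ee_pos: [0.419, -0.2203, 0.1122]
eef_rot: [0.091, 0.996, -0.0, 0.0]
ft_force: [-0.8, -0.5, -0.2]
width: 0.0008
grip_force: 0.0Traceback (most recent call last):
  File "<stdin>", line 2, in <module>
  File "h.py", line 19, in knob
    n,lab,st,ce=cv2.connectedComponentsWithStats(m); i=1+np.argmax(st[1:,4]); (u,v),rad=cv2.minEnclosingCircle(np.argwhere(lab==i)[:,::-1].astype(np.float32))
                                                         ~~~~~~~~~^^^^^^^^^^
    return _wrapfunc(a, 'argmax', axis=axis, out=out, **kwds)
    return bound(*args, **kwds)
ValueError: attempt to get argmax of an empty sequence
```

```bash
sed -i "s/^def knob():/def knob(c=None):/; s/c=camera('side'); im/c=camera('side') if c is None else c; im/; s/(im\[...,0\]>120).*astype(np.uint8)/(im[...,0]>40)\&(im[...,0]>2.6*im[...,1])\&(im[...,0]>2.6*im[...,2])).astype(np.uint8)/" h.py
python3 - <<'E'
from h import *
knob(np.load('pics/side0.npz')); c=knob()
to(*loc(-.0245,-.14),.113,-10.4)
q=np.linalg.inv(c['T'])@np.array([.46,-.22,.1,1]);u,v=(c['mtx']@(q[:3]/q[2]))[:2].astype(int);print(u,v)
cv2.imwrite('pics/d7.png',cv2.resize(c['image'][v-32:v+32,u-40:u+40,::-1],(600,480),interpolation=cv2.INTER_CUBIC))
E
```

```text
knob px 235.43443298339844 228.27049255371094 4.981991291046143 79 X [ 0.4171 -0.2198  0.1241] lx -0.0406 ang 0.085
knob px 235.5 249.5 1.581238865852356 9 X [ 0.4171 -0.2198  0.0513] lx -0.0406 ang -0.627
t 12.975 pos [ 0.4185 -0.2203  0.1122] w 0.0001 F [-0.8 -0.5  0.4] grip 0.0
dp [-0.098  0.002 -0.005] rot [-0.      0.0001 -0.0002]
250 231
```

View pics/d7.png

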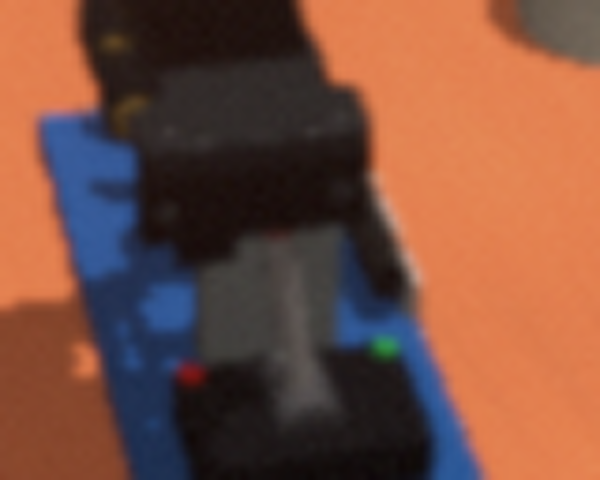

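```bash
python3 - <<'E'
from h import *
c=np.load('pics/side0.npz'); t=np.load('pics/top0.npz')
def pr(c,p):
    q=np.linalg.inv(c['T'])@np.r_[p,1];return (c['mtx']@(q[:3]/q[2]))[:2].round(1)
def L(a,rad): th=a-.5; return np.r_[loc(rad*np.sin(th),-.14),.032+rad*np.cos(th)]
print('top knob pred a=0',pr(t,L(0,.1)),'seen 316.5 219.1')
for a in(0,.1,.3,.4,.5,.6,.7): print(a,'knob',pr(c,L(a,.1)),'r.02',pr(c,L(a,.02)),'r.08',pr(c,L(a,.08)))
print('seen now rod base',305/7.5+209.5,400/7.5+198.5,'top',285/7.5+209.5,240/7.5+198.5)
for xy,n in(((-.045,-.11),'?'),): pass
E
```

```text
top knob pred a=0 [316.2 221.2] seen 316.5 219.1
0 knob [232.8 229.9] r.02 [246.4 248.5] r.08 [236.3 234.7]
0.1 knob [236.1 228.2] r.02 [247.  248.2] r.08 [238.9 233.4]
0.3 knob [243.1 225.6] r.02 [248.4 247.7] r.08 [244.4 231.3]
0.4 knob [246.7 224.7] r.02 [249.1 247.5] r.08 [247.3 230.5]
0.5 knob [250.3 224.1] r.02 [249.8 247.4] r.08 [250.2 230.1]
0.6 knob [253.9 223.8] r.02 [250.5 247.3] r.08 [253.  229.8]
0.7 knob [257.5 223.8] r.02 [251.2 247.3] r.08 [255.8 229.8]
seen now rod base 250.16666666666666 251.83333333333334 top 247.5 230.5
```

The knob is hidden behind the gripper. The rod, base (305,400) to top (285,240), fits an angle of about 0.36, which agrees with the contact geometry (0.35). I'll push the remaining 14.5 mm, then back off to see the knob.

```bash
python3 -m pendant '[{"dp":[-0.03,0,0],"rotation":[0,0,0],"jaw":0},{"dp":[-0.06,0,0],"rotation":[0,0,0],"jaw":0},{"dp":[-0.095,0,0],"rotation":[0,0,0],"jaw":0},{"dp":[-0.095,0,0],"rotation":[0,0,0],"jaw":0}]'
python3 -c "
from h import *
to(*loc(-.0245,-.14),.113,-10.4)"
python3 -m pendant '[{"dp":[0.2,0,0],"rotation":[0,0,0],"jaw":0},{"dp":[0.5,0,0],"rotation":[0,0,0],"jaw":0},{"dp":[0.5,0,0],"rotation":[0,0,0],"jaw":0}]'
python3 - <<'E'
from h import *
c=knob();np.savez('pics/s3.npz',**c)
to(*loc(-.0245,-.14),.113,-10.4)
E
```

```text
time: 13.48
ee_pos: [0.4329, -0.2228, 0.1122]
eef_rot: [0.091, 0.996, -0.0, 0.0]
ft_force: [-0.0, -0.4, -0.4]
width: 0.0004
grip_force: 0.0
t 13.475 pos [ 0.4329 -0.2228  0.1122] w 0.0004 F [-0.  -0.4 -0.4] grip 0.0006753711659257533
dp [-0.     0.001 -0.005] rot [-0.0001  0.     -0.0002]
time: 13.85
ee_pos: [0.3567, -0.2086, 0.1121]
eef_rot: [0.092, 0.996, 0.001, 0.0]
ft_force: [1.5, -1.2, 1.0]
width: 0.0003
grip_force: 0.0
knob px 251.1999969482422 223.5 5.412126541137695 88 X [ 0.4594 -0.2275  0.1335] lx 0.0025 ang 0.524
t 13.9 pos [ 0.3585 -0.2088  0.1126] w 0.0004 F [ 0.7 -0.6  0.1] grip 0.0
dp [-0.505 -0.001 -0.002] rot [ 0.0003  0.0003 -0.0002]
```

The lever reads 0.52 rad by vision and 0.50 by contact, so it is upright. I'll pause about 2.25 s, then push on to feed.

```bash
python3 -m pendant '[{"dp":[0,0,0],"rotation":[0,0,0],"jaw":0},{"dp":[0,0,0],"rotation":[0,0,0],"jaw":0},{"dp":[0,0,0],"rotation":[0,0,0],"jaw":0},{"dp":[0,0,0],"rotation":[0,0,0],"jaw":0},{"dp":[0,0,0],"rotation":[0,0,0],"jaw":0},{"dp":[0,0,0],"rotation":[0,0,0],"jaw":0},{"dp":[0,0,0],"rotation":[0,0,0],"jaw":0},{"dp":[0,0,0],"rotation":[0,0,0],"jaw":0}]'
python3 -m pendant '[{"dp":[0,0,0],"rotation":[0,0,0],"jaw":0},{"dp":[0,0,0],"rotation":[0,0,0],"jaw":0},{"dp":[0,0,0],"rotation":[0,0,0],"jaw":0},{"dp":[0,0,0],"rotation":[0,0,0],"jaw":0},{"dp":[0,0,0],"rotation":[0,0,0],"jaw":0},{"dp":[-0.2,0,0],"rotation":[0,0,0],"jaw":0},{"dp":[-0.4,0,0],"rotation":[0,0,0],"jaw":0},{"dp":[-0.4,0,0],"rotation":[0,0,0],"jaw":0}]'
python3 -m pendant '[{"dp":[-0.08,0,0],"rotation":[0,0,0],"jaw":0},{"dp":[-0.16,0,0],"rotation":[0,0,0],"jaw":0},{"dp":[-0.24,0,0],"rotation":[0,0,0],"jaw":0},{"dp":[-0.32,0,0],"rotation":[0,0,0],"jaw":0},{"dp":[-0.38,0,0],"rotation":[0,0,0],"jaw":0},{"dp":[-0.41,0,0],"rotation":[0,0,0],"jaw":0},{"dp":[-0.41,0,0],"rotation":[0,0,0],"jaw":0}]'
python3 -c "
from h import *
to(*loc(.0235,-.14),.113,-10.4)"
```

```text
time: 14.9
ee_pos: [0.3586, -0.2091, 0.1123]
eef_rot: [0.091, 0.996, 0.0, 0.0]
ft_force: [0.3, 0.8, -0.6]
width: 0.0005
grip_force: 0.0
time: 15.9
ee_pos: [0.419, -0.2201, 0.1121]
eef_rot: [0.091, 0.996, -0.001, -0.0]
ft_force: [-1.3, -0.3, -0.1]
width: 0.0003
grip_force: 0.0
time: 16.77
ee_pos: [0.4784, -0.2313, 0.1123]
eef_rot: [0.091, 0.996, -0.0, 0.0]
ft_force: [-0.6, 0.3, -0.9]
width: 0.0
grip_force: 0.2
t 16.775 pos [ 0.4784 -0.2313  0.1123] w 0.0 F [-0.6  0.3 -0.9] grip 0.20118984393775463
dp [-0.012  0.002 -0.005] rot [-0.      0.     -0.0002]
```

Push on in small steps until the stop shows in the force.

```bash
python3 -m pendant '[{"dp":[-0.01,0,0],"rotation":[0,0,0],"jaw":0},{"dp":[-0.02,0,0],"rotation":[0,0,0],"jaw":0},{"dp":[-0.02,0,0],"rotation":[0,0,0],"jaw":0}]'
python3 -m pendant '[{"dp":[-0.01,0,0],"rotation":[0,0,0],"jaw":0},{"dp":[-0.01,0,0],"rotation":[0,0,0],"jaw":0}]'
```

```text
time: 17.15
ee_pos: [0.4795, -0.2316, 0.112]
eef_rot: [0.091, 0.996, 0.0, -0.001]
ft_force: [-7.4, 2.1, 3.6]
width: 0.0002
grip_force: 4.1
time: 17.4
ee_pos: [0.4799, -0.2316, 0.1118]
eef_rot: [0.092, 0.996, 0.001, -0.003]
ft_force: [-13.7, 3.7, 6.4]
width: 0.0005
grip_force: 7.0
```

The force rose at the stop, so the lever is at feed. I'll back off, rise and check.

```bash
python3 -m pendant '[{"dp":[0.1,0,0],"rotation":[0,0,0],"jaw":0},{"dp":[0.4,0,0],"rotation":[0,0,0],"jaw":0},{"dp":[0.6,0,0],"rotation":[0,0,0],"jaw":0},{"dp":[0.6,0,-0.5],"rotation":[0,0,0],"jaw":0},{"dp":[0.6,0,-1],"rotation":[0,0,0],"jaw":0},{"dp":[0.6,0,-1],"rotation":[0,0,0],"jaw":0},{"dp":[0.6,0,-1],"rotation":[0,0,0],"jaw":0}]'
python3 - <<'E'
from h import *
c=knob(); cv2.imwrite('pics/d8.png',cv2.resize(c['image'][90:310,120:380,::-1],(709,600),interpolation=cv2.INTER_CUBIC))
E
```

```text
time: 18.27
ee_pos: [0.3949, -0.2161, 0.2642]
eef_rot: [0.091, 0.996, 0.0, 0.003]
ft_force: [0.6, 0.4, -0.2]
width: -0.0001
grip_force: 0.0
knob px 267.5 225.07142639160156 4.9539713859558105 78 X [ 0.5046 -0.2358  0.1216] lx 0.0483 ang 0.995
```

View pics/d8.png

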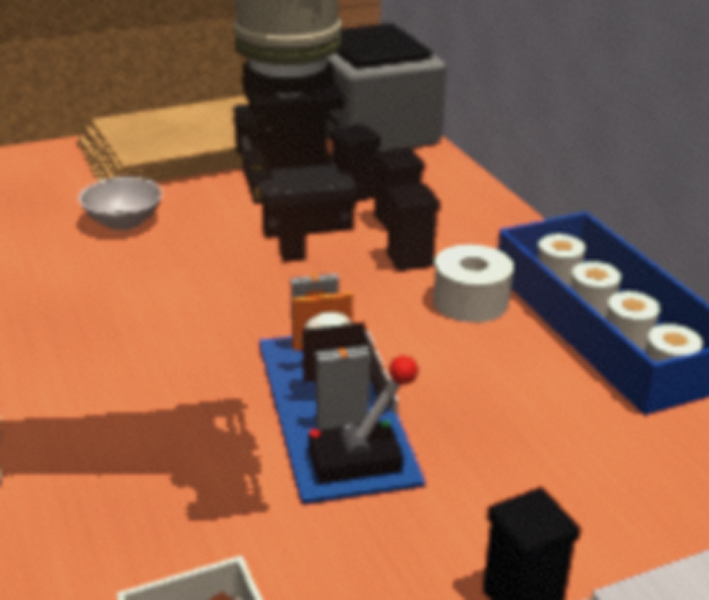

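The lever knob (404,370) leans to feed (angle 0.995), the spindle (328,330) is still seated, the bystanders are undisturbed and the robot is clear.

```bash
python3 -c "
from bench import r
print(r.close_job())"
```

```text
the job is handed in; nothing more can be done
None
```

The job is handed in at about 18 s: the spindle is home in both cheek pockets and released, and the lever went from rewind to centre-off, paused for over 2 s, then on to feed, with the jars, spare roll and bowl untouched.

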